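# Open the medicine strongbox: clamp off, key in, hold it turned

## Task

Get the locked medicine strongbox ready for me to lift its lid: first swing the toggle clamp's handle all the way up so that its arm comes off the lid, then take the round-headed key out of the wooden key block, push it fully home in the lock (it sticks at the pins, so wiggle it past them) and turn it clockwise a quarter turn to its stop. The latch springs back if you let go, so finish while still gripping the key and holding it turned; leave the square-headed key in the block and do not disturb the other things.

Things in the scene. Friction and masses are not known exactly. Their poses are not given: they have to be found in the camera images.
- strongbox: Grey steel strongbox, 200 mm deep (x) by 240 mm wide (y), fixed. Origin: centre of its underside; -x is its front, towards the robot. Its fixed front deck, 72 mm deep, top 90 mm up, carries the lock (x -64, y -65 mm: the right) and the toggle clamp (y +60 mm: the left); behind lies the hinged lid, top 98 mm up.
- clamp_pivot (a point): Axis of the toggle clamp's handle, parallel to the strongbox's y, 108 mm above its underside (strongbox x -72, y +60 mm).
- clamp_grip (a point): Point to grip near the free end of the clamp's handle, 66 mm from the pivot; the black grip is 15 mm wide (along the strongbox's y), 12 mm thick and ends 18 mm further out. Shut, the handle points to the strongbox's -x and juts out past its front.
- clamp_handle (a joint): Angle of the clamp's handle, rad: 0 = shut (level, its arm pressing on the lid), grows as the free end swings up and over towards the lid, 1.5 = stop (upright). It snaps over centre at about 0.15; moving it takes 1 to 4 N at the grip and it stays where left. Upright it reaches 192 mm above the strongbox's underside, and the arm stands up between it and the lid.
- lock_mouth (a point): Centre of the keyway's mouth in the lock's face, 94 mm above the strongbox's underside, in a round steel bezel (35 mm wide). z up; x along the keyway's long side, turning with the plug (equal to the strongbox's x at plug 0). The keyway is a slot 12 mm (x) by 6 mm (y), bevelled 3 mm at the mouth; the blade goes straight down, either way round, 30 mm until its shoulder meets the face.
- lock_plug (a joint): Angle of the lock's plug, rad: 0 = locked, grows clockwise from above, stop at 1.3 (with 0.1 to 0.2 of play the key turns a quarter). A spring turns it back (0.03 to 0.11 N m). Sticky pins at 10 to 19 mm depth, a sprung driver from 21 mm on: a straight push takes 5 to 15 N, less at the pins if wiggled 1 mm to and fro along the keyway's x. The plug is barred until the blade is 28 mm deep.
- round_key: The strongbox's key, with a round black head, standing blade down in a slot of the key block. Origin: tip of the blade; z up to the head, x along the width, y through the thickness. Blade 10 by 4 mm, 30 mm long, pointed; shoulder 17 by 8.5 mm at z 30 to 34; head a disc 32 mm across, 9 mm thick, centre at z 55, top at z 71 mm. Grip the head across its thickness (y) at z 56 mm. 35 g.
- square_key: A window key with a square black head (29 mm wide, 9 mm thick, top at z 71 mm) and a blade 14 mm wide, too wide for this lock; stands in the other slot; same frame.
- key_block: Wooden key block, 44 mm (x) by 120 mm (y) by 45 mm high, fixed. Origin: centre of its underside. Two slots at y -30 and +30 mm, long side along y, 36 mm deep; the keys stand in them with their shoulders on the block's top, so that a key's origin is 15 mm above the block's underside.
- balm_pot: Balm pot, bystander, at the right.
- spice_1: Spice jar, bystander, at the right.
- spice_3: Spice jar, bystander, at the right.
- garlic_a: Garlic bulb, bystander, at the left.
- salt_shaker: Salt shaker, bystander, between the strongbox and the key block, behind them.
- pepper_mill: Pepper mill, bystander, behind the salt shaker.

How it is judged:
On the way, in this order (a step that is already met when the one before it is completed fails the run):
1. the clamp's handle is swung up (1.2 rad or more), its arm off the lid, the key not yet in the lock (value of joint clamp_handle above 1.2 rad and distance between round_key and lock_mouth above 0.05 m), for 0.2 s.
2. the round-headed key is home in the lock (28 mm deep or more), the plug not yet turned (z of round_key in the frame of lock_mouth below -0.0275 m and horizontal distance between round_key and lock_mouth below 0.004 m and value of joint lock_plug below 0.3 rad), for 0.05 s.
3. the key has turned the plug to its stop (value of joint lock_plug above 1.1 rad), for 0.2 s.
At the end, for the whole second after the job is handed in: Through the last second the fingers grip the round-headed key (more than 2 N) and hold it still, upright and in the lock (25 mm deep or more, within 4 mm of its axis), the plug turned 1.1 rad or more (stop at 1.3), and the clamp's handle stands 1.2 rad or more open (value of joint lock_plug above 1.1 rad and z of round_key in the frame of lock_mouth below -0.025 m and horizontal distance between round_key and lock_mouth below 0.004 m and angle between round_key's own z axis and vertical below 0.12 rad and contact force between the fingers and round_key above 2 N and value of joint clamp_handle above 1.2 rad and linear speed of round_key below 0.02 m/s); the arm keeps its last pose, push and grip.
It fails at once if the square-headed key is pulled out or knocked over (distance of square_key from where it was at the start of the episode above 0.015 m or angle between square_key's own z axis and vertical above 0.4 rad).
It fails at once if a bystander is pushed away or knocked over (distance of any of balm_pot, spice_1, spice_3, garlic_a, salt_shaker, pepper_mill from where it was at the start of the episode above 0.03 m).
It also fails if it takes over 64 s, if anything falls off the work surface, if the arm or the gripper's body presses on something with over 40 N, if the wrist force passes 120 N, or if a joint passes its speed limit or range.

## Robot

A 6-joint arm with a two-finger parallel gripper is mounted at the origin on a cart in front of the work surface, level with it; the furniture and walls round the work are solid. World frame = base frame: x ahead of the robot, y to its left, z up, the work surface at z = 0. Lengths are in m, angles in rad, forces in N, time in s.
With the tool pointing down it reaches from about 0.35 to 0.975 m from the base axis. Payload 4.9 kg.
Tool frame: the origin (TCP) lies on the front face of the gripper's body, between the roots of the fingers; the fingertips stand ctrl.finger_overhang ahead of it and the grasp point (between the pads) lies 54 mm ahead of it (ctrl.finger_overhang is the distance from the TCP to the fingertips, in m); z points along the fingers, y is the line along which they close (so a half turn about z gives the same grasp; the last joint's range is limited). The gripper opens to 85 mm and grips with 20 to 120 N. Pads are 22 mm wide; open, the fingers measure 114 mm over their backs; the gripper's body (76 mm by 85 mm) begins 54 mm behind the grasp point. The pads swing forward as they close: fully open they stand 13 mm farther back than shut.
Start: joints at [1.203, 0.053, 1.613, -0, 1.476, -0.119], TCP at [0.154, 0.606, 0.304] pointing down, gripper open.
Joint ranges: [-3.01, 3.01], [-1.01, 2.22], [0.06, 2.58], [-1.02, 4.17], [0.09, 2.62], [-3.14, 3.14]. Speed limits (rad/s): [2.57, 2.57, 3.14, 3.14, 3.14, 3.14].

## Interface

Orientations are given as a rotation vector (axis times angle).
In Python, from station import ctrl, vision gives the robot as it stands. The module is installed in compiled form; this text tells all that it offers.
- The arm moves only by the tool drive_tool, never from a script. Its argument "rows" is a list of rows, each a list of 2 entries, a list of its own where there are three numbers: the shift along the tool's x, y, z in m, then the turn about the tool's z in rad. A call has 1 to 10 rows; each row shifts and turns the commanded pose from where the row before left it, along the tool's axes as they then stand; what a row does not reach is not made up. A row lasts 1/10 s, in which the tool goes at most 50 mm and 8.59 degrees, less where a joint would pass 70% of its speed; a pose out of reach is approached as far as the arm can. A call with a gripper value outside its range is refused whole. "jaw" is the closure, from 0 (fully open) to 1 (shut), set as the call begins (left out, the last holds). The fingers move at their own pace and stop on an object; "grip_force" is the grip in N (left out, the last holds). Time passes only in rows, so rows that do not move let the fingers close. It gives the time, the measured TCP pose, the force, the opening and the grip force at its end, in the units of the state.
- ctrl.get_obs(): the state, without advancing time (a new reading comes with each control period).
- vision.get_image(name): name is "scene" or "top"; returns a dict with "image" (384x512x3 uint8, blue, green, red), "vertical_fov" (degrees; the focal length in pixels is half the picture's height over the tangent of half this angle, whatever the lens; pixels are square), "cx", "cy" (the principal point, pixels), "R" (3x3) and "t" (3): a world point X has camera coordinates R X + t. Camera axes: x right, y down, z forward; pixel columns grow to the right and rows downward; lengths in m; the calibration is good to about 2 mm. A picture is of the moment at which its call begins. There is no depth.
- ctrl.finish_job(): hands the job in; it is judged then, once.
The state is a dict: "t": time; "q": joint angles; "dq": joint speeds; "effort": joint torques, N m; "tool_pos": TCP position; "tool_rot": TCP orientation; "contact_force": force on the tool from outside, world axes, zero at the start; "wrist_torque": the same for the moment, N m; "opening": finger opening in m; "grip_force": force on a finger pad.
Only numpy, scipy, OpenCV 4.12 (cv2) and the standard library are available. Lean on these libraries where they do the work, as an engineer would, in place of code of your own. Each camera call takes 0.05 s, during which the arm holds its last target. There are 200 camera calls.

## Working session

There is one attempt and no reset: what is moved stays moved. The work goes in short steps, Python scripts to look and compute and a tool call to move; the robot and the scene stay as the last step left them, time stands still between calls to the robot, and variables do not carry over. Pictures are saved under pics/ and viewed, at most 12 in all, crops included, and the job is handed in when it is done.

Besides the shell and the picture viewer there is one more tool, called after "Call:" by a JSON object that holds its "api" and its "payload", one argument or row to a line. drive_tool: Moves the arm, as the interface text tells. Its arguments: {"type":"object","properties":{"rows":{"type":"array","items":{"type":"array"}},"jaw":{"type":"number"},"grip_force":{"type":"number"}},"required":["rows"]}

```bash
mkdir -p pics; cat > h.py <<'E'
import numpy as np,cv2
from station import ctrl,vision
def cam(n):
    d=vision.get_image(n); d['f']=d['image'].shape[0]/2/np.tan(np.radians(d['vertical_fov'])/2); return d
def ray(d,u,v,z):
    R=np.array(d['R']);t=np.array(d['t']);c=-R.T@t
    r=R.T@np.array([(u-d['cx'])/d['f'],(v-d['cy'])/d['f'],1]); return c+r*(z-c[2])/r[2]
def proj(d,X):
    p=np.array(d['R'])@np.array(X)+np.array(d['t']); return p[:2]/p[2]*d['f']+[d['cx'],d['cy']]
E
python3 - <<'E'
from h import *
for n in('scene','top'):
    d=cam(n); cv2.imwrite(f'pics/{n}0.png',cv2.resize(d['image'],(800,600),interpolation=cv2.INTER_CUBIC))
    print(n,d['f'],d['cx'],d['cy'],-np.array(d['R']).T@np.array(d['t']),np.array(d['R']).round(3).tolist())
o=ctrl.get_obs();print(o,ctrl.finger_overhang)
E
```

```text
scene 439.3554884642778 252.1290869397514 193.76482798616007 [0.05892808 0.9025092  0.84048285] [[-0.865, -0.501, 0.021], [-0.308, 0.498, -0.811], [0.396, -0.708, -0.585]]
top 364.8975213706994 261.93642215917794 192.42807304877203 [0.43885755 0.02363051 1.38458776] [[-0.024, -1.0, 0.01], [-0.996, 0.023, -0.09], [0.089, -0.012, -0.996]]
{'t': 0.1, 'q': array([ 1.20297851e+00,  5.32659486e-02,  1.61420157e+00,  4.48769076e-07,
        1.47599447e+00, -1.19028026e-01]), 'dq': array([-0.00106653, -0.00158088, -0.00384204, -0.0014705 , -0.00189986,
       -0.0003191 ]), 'effort': array([ 4.57820875e-06, -3.94902313e+01, -3.71362531e+01, -5.86515898e-05,
        3.86820422e-03, -3.45547335e-05]), 'tool_pos': array([0.15374938, 0.60533341, 0.30277446]), 'tool_rot': array([-3.89734950e-01, -3.11686854e+00,  2.84919454e-03]), 'contact_force': array([-0.30060107, -0.27137507, -0.00328744]), 'wrist_torque': array([-0.0354867 , -0.00115364, -0.06057999]), 'grip_force': 0.0, 'opening': 0.08534623542386317} 0.0726
```

View pics/scene0.png

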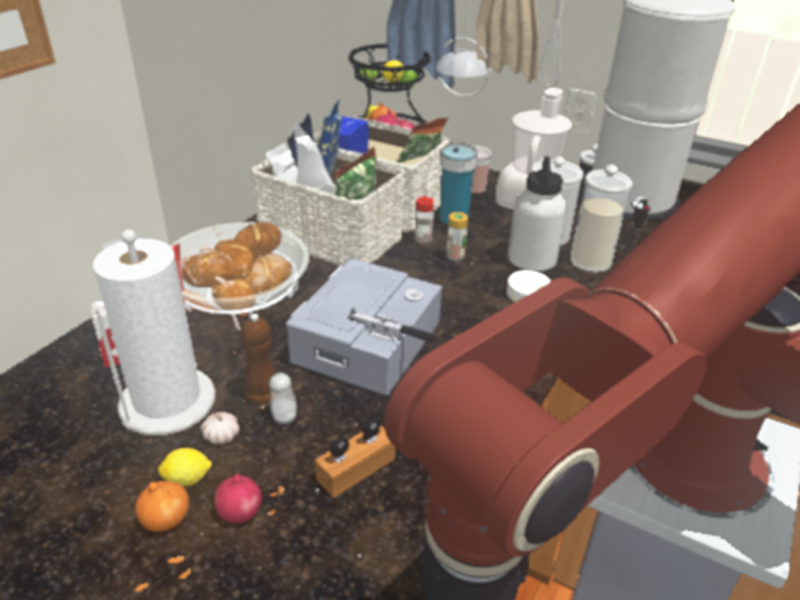

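View pics/top0.png

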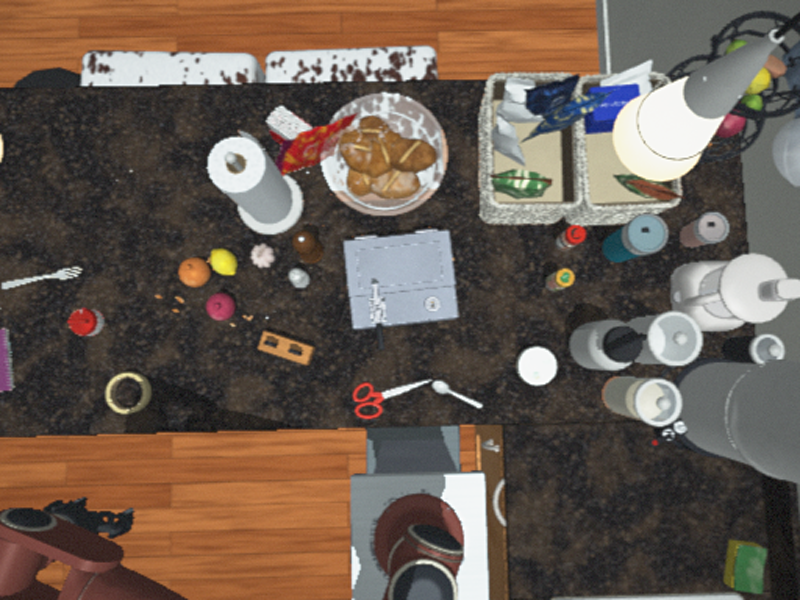

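The scene view shows the strongbox near (365,325) and the key block near (355,460). In the top view the lock is at (432,303), the clamp at (377,300) and the block at (286,347). Next I enlarge both areas.

```bash
python3 - <<'E'
from h import *
d=cam('top');cv2.imwrite('pics/t1.png',cv2.resize(d['image'][140:240,155:300],None,fx=5.5,fy=5.5,interpolation=cv2.INTER_CUBIC))
d=cam('scene');cv2.imwrite('pics/s1.png',cv2.resize(d['image'][165:320,180:290],(426,600),interpolation=cv2.INTER_CUBIC))
E
```

```text
(no output)
```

View pics/t1.png

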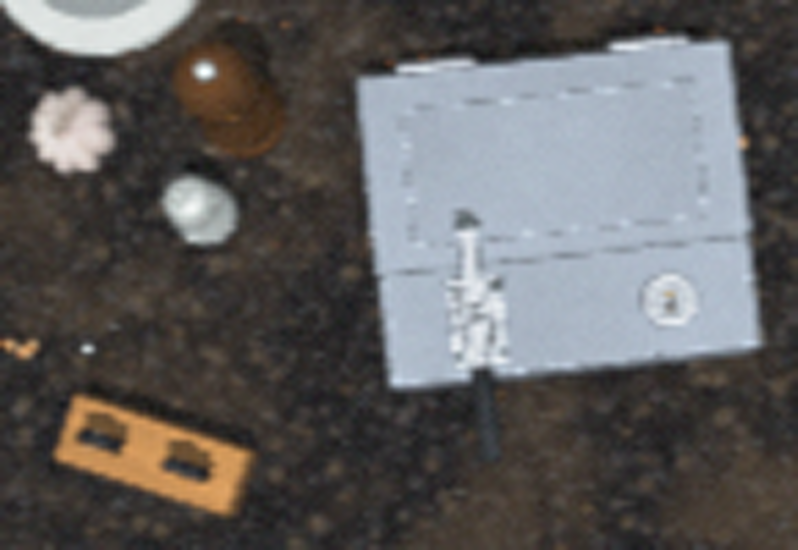

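View pics/s1.png

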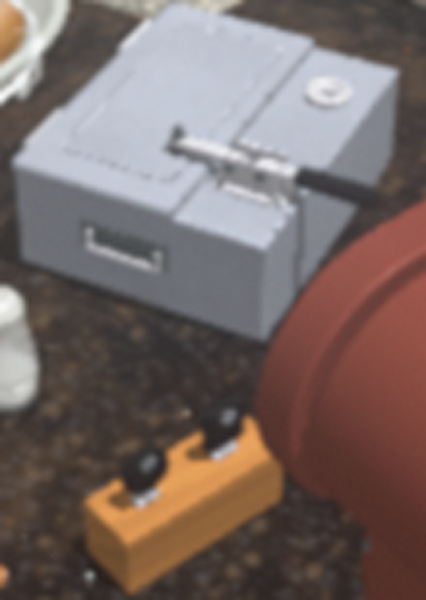

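The top crop shows the box corners (357,77), (730,40), (762,345), (388,388), the lock at (670,300) and the block corners (75,397), (255,458), (228,517), (55,458). In the scene crop, the left key (143,470) looks round and the right one (222,428) squarer. I'll fit the poses and check the heads at higher zoom.

```bash
cat > fit.py <<'E'
from h import *
from scipy.optimize import least_squares
T=cam('top');S=cam('scene')
tp=lambda u,v:(155+(u+.5)/5.5-.5,140+(v+.5)/5.5-.5)
sp=lambda u,v:(180+(u+.5)/3.873-.5,165+(v+.5)/3.871-.5)
def pose(p,X): c,s=np.cos(p[2]),np.sin(p[2]); return [p[0]+c*X[0]-s*X[1],p[1]+s*X[0]+c*X[1],X[2]]
def fit(n,obs,p0):
    f=lambda p:np.concatenate([proj(d,pose(p,X))-px for d,px,X in obs])
    r=least_squares(f,p0,loss='soft_l1'); print(n,r.x.round(4),f(r.x).round(1).tolist()); return r.x
box=[(T,tp(388,388),(-.1,.12,.09)),(T,tp(762,345),(-.1,-.12,.09)),(T,tp(357,77),(.1,.12,.098)),(T,tp(730,40),(.1,-.12,.098)),(T,tp(670,300),(-.064,-.065,.094)),
(S,sp(265,252),(-.1,.12,.09)),(S,sp(400,70),(-.1,-.12,.09)),(S,sp(16,163),(.1,.12,.098)),(S,sp(20,262),(.1,.12,0)),(S,sp(265,338),(-.1,.12,0)),(S,sp(328,92),(-.064,-.065,.094))]
b=fit('box',box,[.6,0,0])
blk=[(T,tp(75,397),(.022,.06,.045)),(T,tp(255,458),(.022,-.06,.045)),(T,tp(228,517),(-.022,-.06,.045)),(T,tp(55,458),(-.022,.06,.045)),
(S,sp(87,500),(.022,.06,.045)),(S,sp(133,533),(-.022,.06,.045)),(S,sp(133,592),(-.022,.06,0)),(S,sp(280,462),(-.022,-.06,.045)),(S,sp(283,500),(-.022,-.06,0))]
k=fit('blk',blk,[.4,.25,-.3])
for n,p,X in(('lock',b,(-.064,-.065,.094)),('piv',b,(-.072,.06,.108)),('grip',b,(-.138,.06,.108)),('keyL',k,(0,.03,.071)),('keyR',k,(0,-.03,.071))): print(n,np.round(pose(p,X),4))
c=[S['image'][int(y)-14:int(y)+14,int(x)-12:int(x)+12] for x,y in(sp(143,470),sp(222,428))]
cv2.imwrite('pics/k.png',cv2.resize(np.hstack(c),None,fx=14,fy=14,interpolation=cv2.INTER_CUBIC))
E
python3 fit.py
```

```text
box [0.6062 0.0265 0.0848] [0.7, -0.4, -0.1, 0.2, 0.6, 0.4, -0.5, 0.1, 0.2, -0.1, 0.2, -0.5, -0.4, 0.5, -0.6, -0.7, 0.7, 0.5, -0.3, 2.4, 0.0, -0.1]
blk [ 0.4552  0.3    -0.3563] [1.0, -0.2, -0.8, -0.6, -0.1, 0.1, 0.4, 0.1, 0.0, -0.0, -0.9, 3.1, -0.3, 0.5, 1.6, -2.9, 0.4, -0.2]
lock [ 0.548  -0.0437  0.094 ]
piv [0.5294 0.0801 0.108 ]
grip [0.4636 0.0745 0.108 ]
keyL [0.4657 0.3281 0.071 ]
keyR [0.4447 0.2719 0.071 ]
```

View pics/k.png

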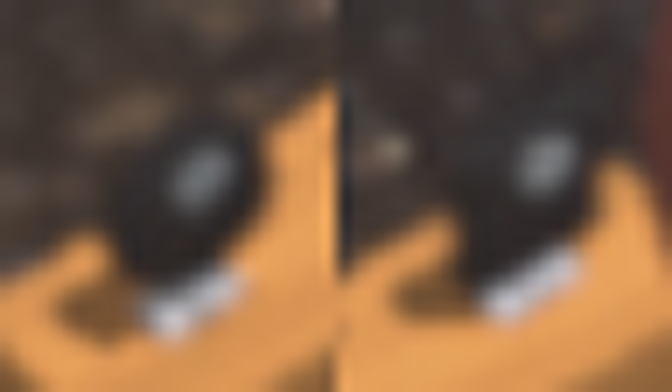

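Call:
{"api": "drive_tool", "payload": {
  "rows": [
    [[0, 0, 0], -0.111],
    [[0, 0, 0], -0.111],
    [[0, 0, 0], -0.111],
    [[-0.02, -0.043, 0.004], 0],
    [[-0.02, -0.043, 0.004], 0],
    [[-0.02, -0.043, 0.004], 0],
    [[-0.02, -0.043, 0.004], 0],
    [[-0.02, -0.043, 0.004], 0],
    [[-0.02, -0.043, 0.004], 0],
    [[-0.02, -0.043, 0.004], 0]
  ],
  "jaw": 0,
  "grip_force": 20
}}

```text
t: 1.3
tool_pos: [0.3192, 0.3159, 0.2759]
tool_rot: [-0.133, 3.138, 0.001]
contact_force: [1.0, 0.1, 0.4]
opening: 0.0854
grip_force: 0.0
```

```bash
cat >> h.py <<'E'
from scipy.spatial.transform import Rotation as Ro
def st():
    o=ctrl.get_obs(); R=Ro.from_rotvec(o['tool_rot']).as_matrix(); return o,np.array(o['tool_pos']),R,np.arctan2(-R[0,1],R[1,1])
def to(X,th=None):
    o,p,R,t=st(); print('t',round(o['t'],2),'pos',p.round(4),'th',round(t,4),'zax',R[:,2].round(4),'F',np.round(o['contact_force'],1),'open',round(o['opening'],4),'gf',round(o['grip_force'],1),'q6',round(o['q'][5],2))
    print('tool shift',(R.T@(np.array(X)-p)).round(4),'toolturn',None if th is None else round(t-th,4))
E
python3 - <<'E'
from h import *
to((.4636,.0745,.25),.0848)
d=cam('scene');i=d['image'][270:312,200:262]
g=np.clip((i.astype(float)/255)**.5*255,0,255).astype('uint8')
cv2.imwrite('pics/k2.png',cv2.resize(g,None,fx=12,fy=12,interpolation=cv2.INTER_CUBIC))
E
```

```text
t 1.3 pos [0.3192 0.3159 0.2759] th 0.0848 zax [ 8.e-04  5.e-04 -1.e+00] F [1.  0.1 0.4] open 0.0854 gf 0.0 q6 -1.04
tool shift [-0.1234 -0.2528  0.0259] toolturn -0.0
```

View pics/k2.png

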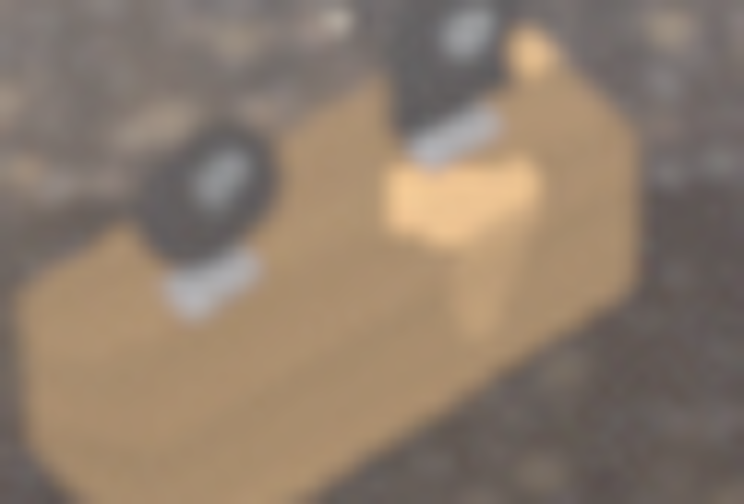

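The left key (210,190) is clearly round and the right one (450,80) is square, so the round key is the +y one. I'm carrying on to the clamp.

Call:
{"api": "drive_tool", "payload": {
  "rows": [
    [[-0.0206, -0.0421, 0.0043], 0],
    [[-0.0206, -0.0421, 0.0043], 0],
    [[-0.0206, -0.0421, 0.0043], 0],
    [[-0.0206, -0.0421, 0.0043], 0],
    [[-0.0206, -0.0421, 0.0043], 0],
    [[-0.0206, -0.0421, 0.0043], 0],
    [[0, 0, 0], 0],
    [[0, 0, 0.03], 0],
    [[0, 0, 0.03], 0],
    [[0, 0, 0], 0]
  ]
}}

```text
t: 2.35
tool_pos: [0.4602, 0.0765, 0.1857]
tool_rot: [0.132, -3.13, -0.001]
contact_force: [-0.3, -0.8, -0.9]
opening: 0.0856
grip_force: 0.0
```

```bash
python3 - <<'E'
from h import *
to((.4636,.0745,.162),.0848)
a=cam('top');b=cam('scene')
A=cv2.resize(a['image'][160:240,200:300],(500,400),interpolation=cv2.INTER_CUBIC)
B=cv2.resize(b['image'][150:250,205:305],(300,300),interpolation=cv2.INTER_CUBIC)
print(proj(b,(.4636,.0745,.108)),proj(a,(.4636,.0745,.108)))
cv2.imwrite('pics/c.png',np.hstack([A,cv2.copyMakeBorder(B,0,100,0,0,0)]))
E
```

```text
t 2.35 pos [0.4602 0.0765 0.1857] th 0.0842 zax [-9.1e-03  1.0e-04 -1.0e+00] F [-0.3 -0.8 -0.9] open 0.0856 gf 0.0 q6 -1.65
tool shift [-0.0034 -0.0023  0.0236] toolturn -0.0006
[270.87022023 215.22477831] [243.62045242 218.53446065]
```

View pics/c.png

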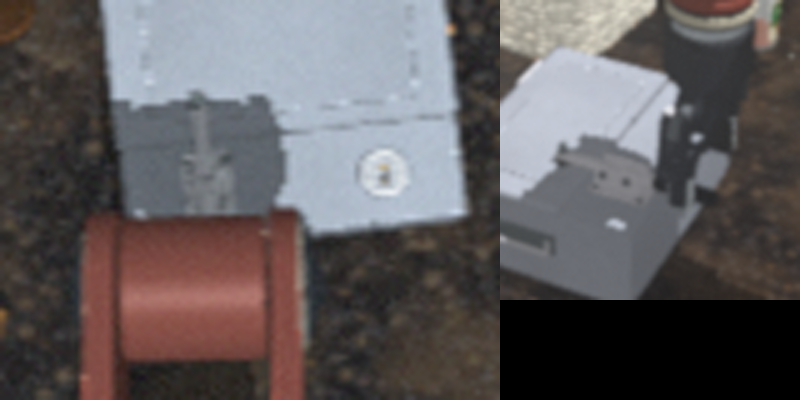

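The lock is visible at (383,172) in the top view and the gripper straddles the handle from above. The handle itself is hidden. I'm lowering and closing.

Call:
{"api": "drive_tool", "payload": {
  "rows": [
    [[-0.003, -0.002, 0.012], 0],
    [[0, 0, 0.014], 0],
    [[0, 0, 0], 0],
    [[0, 0, 0], 0]
  ]
}}

```text
t: 2.85
tool_pos: [0.466, 0.0746, 0.1637]
tool_rot: [0.132, -3.138, -0.0]
contact_force: [0.1, 0.4, 0.2]
opening: 0.0856
grip_force: 0.0
```

Call:
{"api": "drive_tool", "payload": {
  "rows": [
    [[0, 0, 0], 0],
    [[0, 0, 0], 0],
    [[0, 0, 0], 0],
    [[0, 0, 0], 0],
    [[0, 0, 0], 0],
    [[0, 0, 0], 0],
    [[0, 0, 0], 0],
    [[0, 0, 0], 0]
  ],
  "jaw": 1,
  "grip_force": 25
}}

```text
t: 3.65
tool_pos: [0.4662, 0.0758, 0.1644]
tool_rot: [-0.132, 3.139, 0.006]
contact_force: [-2.1, 5.6, 2.1]
opening: 0.0144
grip_force: 30.5
```

```bash
python3 - <<'E'
from h import *
to((.4636,.0745,.162),.0848)
E
```

```text
t 3.65 pos [0.4662 0.0758 0.1644] th 0.084 zax [-1.0e-04  3.7e-03 -1.0e+00] F [-2.1  5.6  2.1] open 0.0144 gf 30.5 q6 -1.65
tool shift [ 0.0027 -0.0011  0.0024] toolturn -0.0008
```

Call:
{"api": "drive_tool", "payload": {
  "rows": [
    [[-0.0006, 0.001, -0.0089], 0],
    [[-0.0019, 0.001, -0.0088], 0],
    [[-0.0031, 0, -0.0084], 0],
    [[-0.0042, 0, -0.0079], 0],
    [[-0.0053, 0, -0.0072], 0],
    [[0, 0, 0], 0]
  ]
}}

```text
t: 4.25
tool_pos: [0.4817, 0.0776, 0.2064]
tool_rot: [0.132, -3.138, 0.001]
contact_force: [-2.2, -3.0, -0.9]
opening: 0.0145
grip_force: 28.6
```

Call:
{"api": "drive_tool", "payload": {
  "rows": [
    [[-0.0062, 0, -0.0064], 0],
    [[-0.0071, 0, -0.0055], 0],
    [[-0.0078, 0, -0.0045], 0],
    [[-0.0083, 0, -0.0033], 0],
    [[-0.0087, 0, -0.0021], 0],
    [[-0.003, 0, 0], 0],
    [[0, 0, 0], 0]
  ]
}}

```text
t: 4.95
tool_pos: [0.5222, 0.0811, 0.2276]
tool_rot: [0.132, -3.137, 0.001]
contact_force: [-3.9, -2.1, -2.0]
opening: 0.0144
grip_force: 28.0
```

```bash
python3 - <<'E'
from h import *
to((.5294,.0801,.228),.0848)
b=cam('scene')
cv2.imwrite('pics/c2.png',cv2.resize(b['image'][120:250,190:310],(540,585),interpolation=cv2.INTER_CUBIC))
E
```

```text
t 4.95 pos [0.5222 0.0811 0.2276] th 0.0842 zax [-2.e-03 -6.e-04 -1.e+00] F [-3.9 -2.1 -2. ] open 0.0144 gf 28.0 q6 -1.64
tool shift [-0.007  -0.0016 -0.0004] toolturn -0.0006
```

View pics/c2.png

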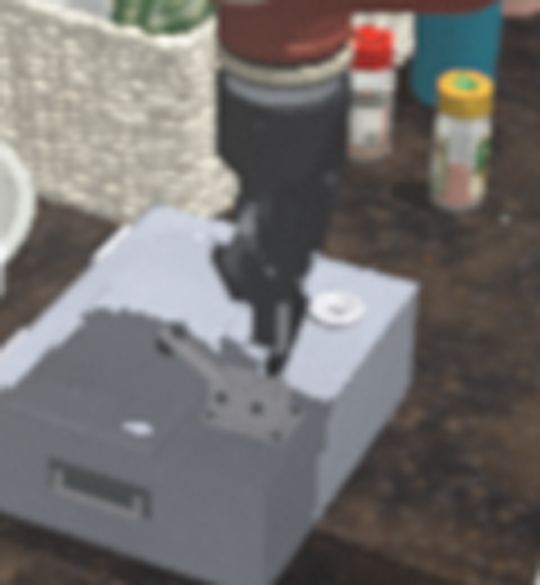

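The handle stands upright between the fingers at (280,320), and the clamp's arm is up off the lid at (170,340). I'm releasing it and backing off upward.

Call:
{"api": "drive_tool", "payload": {
  "rows": [
    [[-0.003, 0, 0], 0],
    [[0, 0, 0], 0]
  ]
}}

```text
t: 5.2
tool_pos: [0.525, 0.0813, 0.2279]
tool_rot: [0.132, -3.136, 0.001]
contact_force: [-6.2, -3.3, -1.1]
opening: 0.0145
grip_force: 28.1
```

Call:
{"api": "drive_tool", "payload": {
  "rows": [
    [[0, 0, 0], 0],
    [[0, 0, 0], 0],
    [[0, 0, 0], 0],
    [[0, 0, 0], 0],
    [[0, 0, -0.02], 0],
    [[0, 0, -0.03], 0],
    [[0, 0, -0.03], 0],
    [[0, 0, 0], 0]
  ],
  "jaw": 0.4
}}

```text
t: 6.0
tool_pos: [0.5273, 0.0817, 0.3132]
tool_rot: [-0.132, 3.128, 0.0]
contact_force: [0.8, 0.8, 0.7]
opening: 0.0511
grip_force: 0.0
```

Call:
{"api": "drive_tool", "payload": {
  "rows": [
    [[0.006, 0.042, 0], 0],
    [[0.006, 0.042, 0], 0],
    [[0.006, 0.042, 0], 0],
    [[0.006, 0.042, 0], 0],
    [[0.006, 0.042, 0], 0],
    [[0.006, 0.042, 0], 0],
    [[0, 0, 0], 0],
    [[0, 0, 0], -0.141],
    [[0, 0, 0], -0.141],
    [[0, 0, 0], -0.141]
  ]
}}

```text
t: 7.0
tool_pos: [0.4681, 0.3292, 0.3064]
tool_rot: [0.797, -3.038, 0.001]
contact_force: [-0.3, 0.1, 0.3]
opening: 0.0509
grip_force: 0.0
```

Call:
{"api": "drive_tool", "payload": {
  "rows": [
    [[0, 0, 0], -0.141],
    [[0, 0, 0], -0.141],
    [[0, 0, 0], -0.141],
    [[0, 0, 0], -0.141],
    [[0, 0, 0], -0.141],
    [[0, 0, 0], 0],
    [[0, 0, 0], 0]
  ]
}}

```text
t: 7.7
tool_pos: [0.4681, 0.3292, 0.3067]
tool_rot: [1.785, -2.585, 0.0]
contact_force: [-0.0, 0.5, -0.1]
opening: 0.0514
grip_force: 0.0
```

```bash
python3 - <<'E'
from h import *
to((.4657,.3281,.125),1.215)
a=cam('top');b=cam('scene')
print('salt',ray(a,155+200/5.5,140+210/5.5,.05))
A=cv2.resize(a['image'][140:240,155:255],(400,400),interpolation=cv2.INTER_CUBIC)
B=cv2.resize(b['image'][150:310,200:360],(400,400),interpolation=cv2.INTER_CUBIC)
cv2.imwrite('pics/d.png',np.hstack([A,B]))
E
```

```text
t 7.7 pos [0.4681 0.3292 0.3067] th 1.2088 zax [-3.e-04 -3.e-04 -1.e+00] F [-0.   0.5 -0.1] open 0.0514 gf 0.0 q6 -2.3
tool shift [0.0018 0.0019 0.1817] toolturn -0.0062
salt [0.61727312 0.26607061 0.05      ]
```

View pics/d.png

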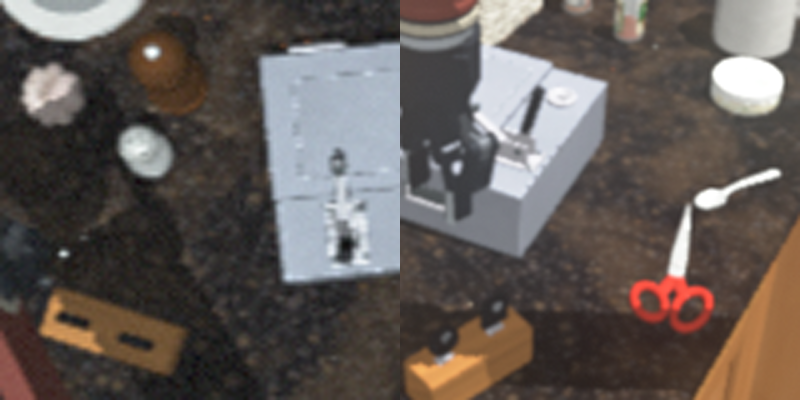

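The clamp handle stands upright at (535,105) on the right half. The round key at (445,345) stays put under the gripper. I'm descending to it.

Call:
{"api": "drive_tool", "payload": {
  "rows": [
    [[0.002, 0.002, 0], -0.006],
    [[0, 0, 0.04], 0],
    [[0, 0, 0.04], 0],
    [[0, 0, 0.04], 0],
    [[0, 0, 0.03], 0],
    [[0, 0, 0.018], 0],
    [[0, 0, 0.012], 0],
    [[0, 0, 0], 0],
    [[0, 0, 0], 0]
  ]
}}

```text
t: 8.7
tool_pos: [0.466, 0.3287, 0.1281]
tool_rot: [-1.796, 2.576, -0.0]
contact_force: [0.6, 0.1, 0.7]
opening: 0.0515
grip_force: 0.0
```

```bash
python3 - <<'E'
from h import *
to((.4657,.3281,.125),1.215)
b=cam('scene');print(b['image'].shape,proj(b,(.4657,.3281,.071)))
u,v=proj(b,(.4657,.3281,.06)).astype(int)
cv2.imwrite('pics/e.png',cv2.resize(b['image'][v-40:v+30,u-40:u+40],(640,560),interpolation=cv2.INTER_CUBIC))
E
```

```text
t 8.7 pos [0.466  0.3287 0.1281] th 1.2181 zax [ 1.3e-03  6.0e-04 -1.0e+00] F [0.6 0.1 0.7] open 0.0515 gf 0.0 q6 -2.31
tool shift [0.0007 0.     0.0031] toolturn 0.0031
(384, 512, 3) [217.74504005 285.68418924]
```

View pics/e.png

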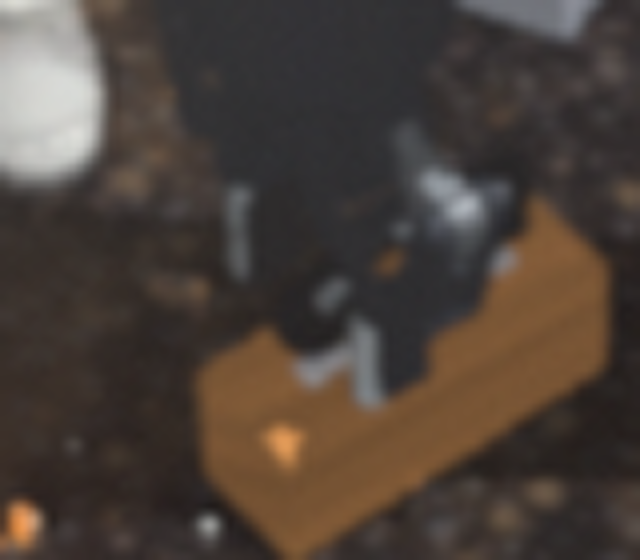

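The round head at about (325,290) lies between the fingers and matches the prediction within a pixel. I'm gripping it.

Call:
{"api": "drive_tool", "payload": {
  "rows": [
    [[0.0007, 0, 0.003], 0],
    [[0, 0, 0], 0],
    [[0, 0, 0], 0],
    [[0, 0, 0], 0],
    [[0, 0, 0], 0],
    [[0, 0, 0], 0],
    [[0, 0, 0], 0],
    [[0, 0, 0], 0]
  ],
  "jaw": 1,
  "grip_force": 60
}}

```text
t: 9.55
tool_pos: [0.4655, 0.3279, 0.1247]
tool_rot: [-1.797, 2.576, -0.0]
contact_force: [0.1, -2.2, 5.3]
opening: 0.0082
grip_force: 59.9
```

```bash
python3 - <<'E'
from h import *
to((.4657,.3281,.125),1.215)
E
```

```text
t 9.55 pos [0.4655 0.3279 0.1247] th 1.2183 zax [ 6.e-04  3.e-04 -1.e+00] F [ 0.1 -2.2  5.3] open 0.0082 gf 59.9 q6 -2.31
tool shift [-0.0003 -0.0001 -0.0003] toolturn 0.0033
```

Call:
{"api": "drive_tool", "payload": {
  "rows": [
    [[0, 0, -0.01], 0],
    [[0, 0, -0.03], 0],
    [[0, 0, -0.04], 0],
    [[0, 0, -0.045], 0],
    [[0, 0, -0.045], 0],
    [[0, 0, -0.035], 0],
    [[0, 0, 0], 0]
  ]
}}

```text
t: 10.25
tool_pos: [0.467, 0.3288, 0.3368]
tool_rot: [-1.791, 2.567, -0.002]
contact_force: [0.3, 0.0, 0.1]
opening: 0.0082
grip_force: 59.5
```

Call:
{"api": "drive_tool", "payload": {
  "rows": [
    [[0.02, -0.0129, 0], 0],
    [[0.0356, -0.0229, 0], 0],
    [[0.0356, -0.0229, 0], 0],
    [[0.0356, -0.0229, 0], 0],
    [[0.0356, -0.0229, 0], 0],
    [[0.0356, -0.0229, 0], 0],
    [[0.0356, -0.0229, 0], 0],
    [[0.0356, -0.0229, 0], 0],
    [[0.03, -0.0193, 0], 0],
    [[0.0211, -0.0132, 0], 0]
  ]
}}

```text
t: 11.25
tool_pos: [0.5474, -0.0461, 0.3277]
tool_rot: [1.794, -2.577, -0.002]
contact_force: [0.2, 0.6, -0.9]
opening: 0.0078
grip_force: 59.5
```

Call:
{"api": "drive_tool", "payload": {
  "rows": [
    [[0, 0, 0], 0.1417],
    [[0, 0, 0], 0.1417],
    [[0, 0, 0], 0.1417],
    [[0, 0, 0], 0.1417],
    [[0, 0, 0], 0.1417],
    [[0, 0, 0], 0.1417],
    [[0, 0, 0], 0.1417],
    [[0, 0, 0], 0.1417],
    [[0, 0, 0], 0],
    [[0, 0, 0], 0]
  ]
}}

```text
t: 12.25
tool_pos: [0.5473, -0.0438, 0.3282]
tool_rot: [0.137, -3.137, -0.001]
contact_force: [0.2, 0.3, 0.1]
opening: 0.0082
grip_force: 59.5
```

```bash
python3 - <<'E'
from h import *
to((.548,-.0437,.094+.11+.02),.0848)
E
```

```text
t 12.25 pos [ 0.5473 -0.0438  0.3282] th 0.0875 zax [-1.3e-03  4.0e-04 -1.0e+00] F [0.2 0.3 0.1] open 0.0082 gf 59.5 q6 -1.87
tool shift [-0.0008 -0.      0.1042] toolturn 0.0027
```

Call:
{"api": "drive_tool", "payload": {
  "rows": [
    [[-0.0008, 0, 0.03], 0.003],
    [[0, 0, 0.04], 0],
    [[0, 0, 0.03], 0],
    [[0, 0, 0.014], 0],
    [[0, 0, 0], 0],
    [[0, 0, 0], 0]
  ]
}}

```text
t: 12.85
tool_pos: [0.5491, -0.0439, 0.2164]
tool_rot: [-0.129, 3.137, -0.001]
contact_force: [-0.4, 0.1, -0.2]
opening: 0.0081
grip_force: 59.5
```

```bash
python3 - <<'E'
from h import *
to((.548,-.0437,.094+.11),.0848)
o,p,R,t=st()
b=cam('scene')
L=np.array((.548,-.0437,.094));x=np.array([np.cos(.0848),np.sin(.0848),0])
tip=p+R@np.array([0,0,.1097]);print('tip',tip.round(4),proj(b,tip),'mouth',proj(b,L),'per mm box x',proj(b,L+x*.01)-proj(b,L))
u,v=proj(b,L).astype(int);print(u,v)
cv2.imwrite('pics/f.png',cv2.resize(b['image'][v-25:v+15,u-25:u+25],(800,640)[:1]+(600,) if 0 else (750,600),interpolation=cv2.INTER_CUBIC))
E
```

```text
t 12.85 pos [ 0.5491 -0.0439  0.2164] th 0.0823 zax [ 1.7e-03 -4.0e-04 -1.0e+00] F [-0.4  0.1 -0.2] open 0.0081 gf 59.5 q6 -1.87
tool shift [0.0011 0.0003 0.0124] toolturn -0.0025
tip [ 0.5493 -0.044   0.1067] [264.15036391 184.63351461] mouth [264.32918938 188.33464204] per mm box x [-3.07949801 -0.87807347]
264 188
```

View pics/f.png

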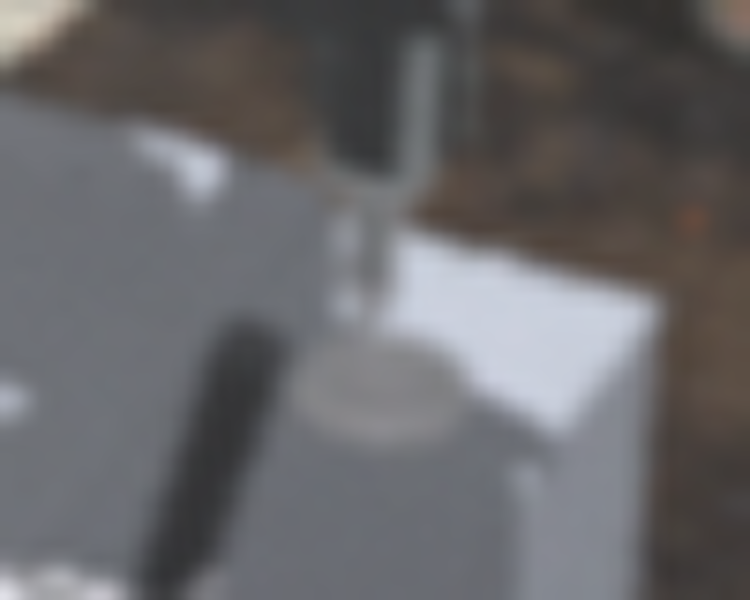

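The key's tip at (370,330) sits above the bezel, whose centre is at (380,385). Both match the predictions within 1–2 mm. I'm easing in.

Call:
{"api": "drive_tool", "payload": {
  "rows": [
    [[0.001, 0, 0.004], -0.002],
    [[0, 0, 0.004], 0],
    [[0, 0, 0.004], 0],
    [[0, 0, 0.002], 0],
    [[0, 0, 0.002], 0],
    [[0, 0, 0.002], 0],
    [[0, 0, 0], 0]
  ]
}}

```text
t: 13.6
tool_pos: [0.5478, -0.0436, 0.1988]
tool_rot: [-0.132, 3.139, 0.001]
contact_force: [-3.7, 1.7, 7.0]
opening: 0.0082
grip_force: 60.9
```

```bash
python3 - <<'E'
from h import *
to((.548,-.0437,.094+.11),.0848)
E
```

```text
t 13.6 pos [ 0.5478 -0.0436  0.1988] th 0.0838 zax [ 2.e-04  8.e-04 -1.e+00] F [-3.7  1.7  7. ] open 0.0082 gf 60.9 q6 -1.87
tool shift [-0.0002 -0.0001 -0.0052] toolturn -0.001
```

Call:
{"api": "drive_tool", "payload": {
  "rows": [
    [[0.001, 0.0005, 0], 0],
    [[0, 0, 0], 0],
    [[0, 0, 0.002], 0],
    [[0, 0, 0], 0]
  ]
}}

```text
t: 14.0
tool_pos: [0.5473, -0.0435, 0.1982]
tool_rot: [-0.132, 3.137, -0.0]
contact_force: [-4.9, 1.9, 12.9]
opening: 0.0078
grip_force: 61.6
```

Call:
{"api": "drive_tool", "payload": {
  "rows": [
    [[0, 0, -0.003], 0],
    [[0.0015, 0.0005, 0], 0],
    [[0, 0, 0], 0]
  ]
}}

```text
t: 14.3
tool_pos: [0.5446, -0.0431, 0.1976]
tool_rot: [0.131, -3.138, 0.0]
contact_force: [0.4, 0.3, -0.8]
opening: 0.0081
grip_force: 59.5
```

Call:
{"api": "drive_tool", "payload": {
  "rows": [
    [[0, 0, 0.002], 0],
    [[0, 0, 0.002], 0],
    [[0, 0, 0], 0]
  ]
}}

```text
t: 14.6
tool_pos: [0.5445, -0.0431, 0.1932]
tool_rot: [0.131, -3.137, -0.0]
contact_force: [0.3, 0.5, -1.2]
opening: 0.0081
grip_force: 59.5
```

Call:
{"api": "drive_tool", "payload": {
  "rows": [
    [[0.0008, 0, 0.0015], 0],
    [[-0.0016, 0, 0.0015], 0],
    [[0.0016, 0, 0.0015], 0],
    [[-0.0016, 0, 0.0015], 0],
    [[0.0016, 0, 0.0015], 0],
    [[-0.0016, 0, 0.0015], 0],
    [[0.0016, 0, 0.001], 0],
    [[-0.0008, 0, 0], 0]
  ]
}}

```text
t: 15.4
tool_pos: [0.5454, -0.0431, 0.1852]
tool_rot: [-0.131, 3.137, -0.0]
contact_force: [-1.8, 0.3, 5.0]
opening: 0.0078
grip_force: 60.4
```

```bash
python3 - <<'E'
from h import *
to((.548,-.0437,.1737),.0848)
E
```

```text
t 15.4 pos [ 0.5454 -0.0431  0.1852] th 0.0835 zax [ 0.0015  0.     -1.    ] F [-1.8  0.3  5. ] open 0.0078 gf 60.4 q6 -1.87
tool shift [-0.0026 -0.0008  0.0115] toolturn -0.0013
```

Depth is about 18.5 mm with a light force, so I keep wiggling downward.

Call:
{"api": "drive_tool", "payload": {
  "rows": [
    [[0.0008, 0, 0.0015], 0],
    [[-0.0012, 0, 0.0015], 0],
    [[0.0016, 0, 0.0015], 0],
    [[-0.0016, 0, 0.0015], 0],
    [[0.0016, 0, 0.0015], 0],
    [[-0.0014, 0, 0.0015], 0],
    [[0, 0, 0.001], 0],
    [[0, 0, 0], 0]
  ]
}}

```text
t: 16.2
tool_pos: [0.5457, -0.0433, 0.1753]
tool_rot: [-0.131, 3.137, -0.001]
contact_force: [-2.4, -0.7, 4.2]
opening: 0.0083
grip_force: 60.4
```

```bash
python3 - <<'E'
from h import *
to((.548,-.0437,.1737),.0848)
E
```

```text
t 16.2 pos [ 0.5457 -0.0433  0.1753] th 0.0837 zax [ 1.4e-03 -6.0e-04 -1.0e+00] F [-2.4 -0.7  4.2] open 0.0083 gf 60.4 q6 -1.87
tool shift [-0.0023 -0.0006  0.0016] toolturn -0.0011
```

Call:
{"api": "drive_tool", "payload": {
  "rows": [
    [[0.0005, 0, 0.001], 0],
    [[0, 0, 0.001], 0],
    [[0, 0, 0], 0]
  ]
}}

```text
t: 16.5
tool_pos: [0.5456, -0.0434, 0.1737]
tool_rot: [-0.131, 3.136, -0.002]
contact_force: [-2.0, -0.3, 6.6]
opening: 0.0082
grip_force: 60.8
```

Call:
{"api": "drive_tool", "payload": {
  "rows": [
    [[0, 0, 0.001], 0],
    [[0, 0, 0.001], 0],
    [[0, 0, 0], 0]
  ]
}}

```text
t: 16.8
tool_pos: [0.5457, -0.0434, 0.1736]
tool_rot: [-0.131, 3.137, -0.001]
contact_force: [-6.6, 0.1, 15.4]
opening: 0.0084
grip_force: 62.1
```

Call:
{"api": "drive_tool", "payload": {
  "rows": [
    [[0.0007, 0, 0.001], 0],
    [[-0.0007, 0, 0.001], 0],
    [[0.0003, 0, 0.001], 0],
    [[0, 0, 0], 0]
  ]
}}

```text
t: 17.2
tool_pos: [0.5459, -0.0435, 0.1733]
tool_rot: [-0.132, 3.137, -0.002]
contact_force: [-14.2, 1.9, 28.7]
opening: 0.0084
grip_force: 64.0
```

```bash
python3 - <<'E'
from h import *
to((.548,-.0437,.1737),.0848)
E
```

```text
t 17.2 pos [ 0.5459 -0.0435  0.1733] th 0.084 zax [ 2.2e-03 -9.0e-04 -1.0e+00] F [-14.2   1.9  28.7] open 0.0084 gf 64.0 q6 -1.87
tool shift [-0.0021 -0.0004 -0.0004] toolturn -0.0008
```

Call:
{"api": "drive_tool", "payload": {
  "rows": [
    [[0.001, 0, -0.0022], 0],
    [[0, 0, 0], 0],
    [[0, 0, 0], 0.08],
    [[0, 0, 0], 0.12],
    [[0, 0, 0], 0.12],
    [[0, 0, 0], 0.12],
    [[0, 0, 0], 0]
  ],
  "grip_force": 80
}}

```text
t: 17.9
tool_pos: [0.5452, -0.0427, 0.1736]
tool_rot: [0.559, 3.087, 0.003]
contact_force: [-4.8, 5.2, 17.1]
opening: 0.0079
grip_force: 79.4
```

```bash
python3 - <<'E'
from h import *
to((.5457,-.0434,.1737),.0848);print(st()[0]['wrist_torque'],st()[0]['contact_force'])
E
```

```text
t 17.9 pos [ 0.5452 -0.0427  0.1736] th -0.3581 zax [ 0.0048  0.0013 -1.    ] F [-4.8  5.2 17.1] open 0.0079 gf 79.4 q6 -1.43
tool shift [-0.0007 -0.0005 -0.0001] toolturn -0.4429
[0.7570268  0.83930035 0.05514138] [-4.80974627  5.1502813  17.11269372]
```

Call:
{"api": "drive_tool", "payload": {
  "rows": [
    [[0.0006, 0.0006, -0.0005], 0.12],
    [[0, 0, 0], 0.12],
    [[0, 0, 0], 0.12],
    [[0, 0, 0], 0.12],
    [[0, 0, 0], 0]
  ]
}}

```text
t: 18.4
tool_pos: [0.5454, -0.0415, 0.1737]
tool_rot: [1.276, 2.865, 0.008]
contact_force: [-1.2, 5.9, 13.5]
opening: 0.0078
grip_force: 78.7
```

```bash
python3 - <<'E'
from h import *
to((.5457,-.0434,.1737),.0848);print(st()[0]['wrist_torque'],st()[0]['contact_force'],st()[2].T@st()[0]['contact_force'])
E
```

```text
t 18.4 pos [ 0.5454 -0.0415  0.1737] th -0.8381 zax [ 0.007   0.0022 -1.    ] F [-1.2  5.9 13.5] open 0.0078 gf 78.7 q6 -0.95
tool shift [-0.0016 -0.001  -0.    ] toolturn -0.9229
[1.05137634 0.14347158 0.05184739] [-1.1515076   5.85544701 13.50492046] [  5.08178421   3.15087803 -13.49972381]
```

Call:
{"api": "drive_tool", "payload": {
  "rows": [
    [[0.0006, 0.0005, 0], 0.12],
    [[0, 0, 0], 0.12],
    [[0, 0, 0], 0.12],
    [[0, 0, 0], 0.12],
    [[0, 0, 0], 0]
  ]
}}

```text
t: 18.9
tool_pos: [0.5462, -0.0406, 0.1737]
tool_rot: [1.92, 2.478, 0.013]
contact_force: [2.6, 6.8, 9.5]
opening: 0.0076
grip_force: 78.3
```

```bash
python3 - <<'E'
from h import *
to((.5457,-.0434,.1737),.0848);print(st()[0]['wrist_torque'],st()[0]['contact_force'],st()[2].T@st()[0]['contact_force'])
E
```

```text
t 18.9 pos [ 0.5462 -0.0406  0.1737] th -1.3181 zax [ 0.0101  0.0024 -0.9999] F [2.6 6.8 9.5] open 0.0076 gf 78.3 q6 -0.47
tool shift [-0.0025 -0.0012 -0.    ] toolturn -1.4029
[ 1.09888164 -0.55934056  0.08478643] [2.56993584 6.79749614 9.50806212] [ 5.93724117  4.28592275 -9.4654003 ]
```

Call:
{"api": "drive_tool", "payload": {
  "rows": [
    [[0.0006, 0.0005, 0], 0.05],
    [[0, 0, 0], 0.05],
    [[0, 0, 0], 0]
  ]
}}

```text
t: 19.2
tool_pos: [0.5466, -0.0403, 0.1737]
tool_rot: [2.04, 2.38, 0.012]
contact_force: [4.0, 5.2, 9.6]
opening: 0.0076
grip_force: 78.2
```

```bash
python3 - <<'E'
from h import *
to((.5457,-.0434,.1737),.0848);print(st()[0]['wrist_torque'],st()[2].T@st()[0]['contact_force'])
E
```

```text
t 19.2 pos [ 0.5466 -0.0403  0.1737] th -1.417 zax [ 0.0105  0.0014 -0.9999] F [4.  5.2 9.6] open 0.0076 gf 78.2 q6 -0.37
tool shift [-0.0029 -0.0014 -0.    ] toolturn -1.5018
[ 0.89367528 -0.64324412  0.12723872] [ 4.54740733  4.81840053 -9.59634634]
```

Call:
{"api": "drive_tool", "payload": {
  "rows": [
    [[0, 0, 0], 0.05],
    [[0, 0, 0], 0.03],
    [[0, 0, 0], 0]
  ]
}}

```text
t: 19.5
tool_pos: [0.5468, -0.0403, 0.1737]
tool_rot: [2.133, 2.297, 0.013]
contact_force: [4.5, 5.1, 8.2]
opening: 0.0077
grip_force: 78.3
```

```bash
python3 - <<'E'
from h import *
to((.5457,-.0434,.1737),.0848);print(st()[0]['wrist_torque'],st()[2].T@st()[0]['contact_force'])
b=cam('scene');u,v=264,186
A=cv2.resize(b['image'][v-35:v+25,u-40:u+40],(640,480),interpolation=cv2.INTER_CUBIC)
cv2.imwrite('pics/g.png',A)
E
```

```text
t 19.5 pos [ 0.5468 -0.0403  0.1737] th -1.4967 zax [ 0.0108  0.0013 -0.9999] F [4.5 5.1 8.2] open 0.0077 gf 78.3 q6 -0.29
tool shift [-0.003  -0.0013 -0.    ] toolturn -1.5815
[ 0.79695778 -0.77216005  0.15206608] [ 4.79555274  4.93387322 -8.16746532]
```

View pics/g.png

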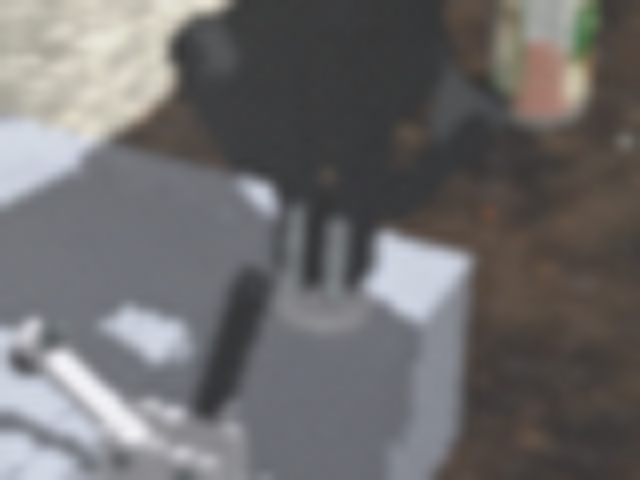

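The picture shows the key down on the bezel at (325,310) between the pads, with the clamp handle still upright at (235,340). The torque is above the spring's range, so the plug is at its stop. I'll add a small margin and hold.

Call:
{"api": "drive_tool", "payload": {
  "rows": [
    [[0, 0, 0], 0.04],
    [[0, 0, 0], 0],
    [[0, 0, 0], 0],
    [[0, 0, 0], 0],
    [[0, 0, 0], 0],
    [[0, 0, 0], 0]
  ]
}}

```text
t: 20.15
tool_pos: [0.5469, -0.0404, 0.1737]
tool_rot: [2.177, 2.255, 0.014]
contact_force: [5.1, 4.8, 8.6]
opening: 0.0081
grip_force: 78.2
```

```bash
python3 - <<'E'
from h import *
to((.5457,-.0434,.1737),.0848);o=st()[0];print(o['wrist_torque'],np.abs(o['dq']).max())
print(ctrl.finish_job())
E
```

```text
t 20.15 pos [ 0.5469 -0.0404  0.1737] th -1.536 zax [ 0.0112  0.0012 -0.9999] F [5.1 4.8 8.6] open 0.0081 gf 78.2 q6 -0.25
tool shift [-0.003  -0.0013  0.    ] toolturn -1.6208
[ 0.73423446 -0.84275087  0.17344864] 0.0017993119948333408
the job is handed in; nothing more can be done
None
```

I've handed the job in at 20 s of the 64 s allowed: the clamp handle is up, and the round key is home in the lock and held turned at what the torque indicates is its stop. The hand-in returned no verdict.

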